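# Find the spacer's blind hole on the gauge pin and present it hole-up

### The job

The square white nylon spacer lying on the shelf has a round recess in both ends, but only one is the deep blind hole: find it by trying the spacer on the level steel pin of the gauge stand, sliding that end on until the pin touches the hole's bottom. Then draw it off the pin, turn it so that the deep hole points straight up ready for its bolt, and finish still holding it there, at rest, with its middle more than 20 cm above the shelf and clear of everything but the gripper. Do not put it down or let go at the end, and leave the other loose things where they lie.

Things in the scene. Friction and masses are not known exactly. Their poses are not given: they have to be found in the camera images.
- spacer_mid (a point): Middle of the white nylon spacer: square bar 40 x 40 mm, 64 mm long (along x), about 0.1 kg, lying loose on a long face (middle 20 mm above the shelf), turned any way. Its +x axis points out of the end with the deep blind hole: 18 mm diameter, 30 mm deep, centred, mouth 32 mm from this point. The other end has a recess of the same diameter only 4 mm deep.
- pin_tip (a point): Tip of the fixed gauge stand's level pin (steel, 12 mm diameter, 34 mm long), on its axis, 80 mm above the shelf. +x runs along the pin into the stand, so the tip points along -x, roughly at the robot. The upright's face is 34 mm on along +x, 50 mm wide, 105 mm tall; the base plate, 80 mm wide, 12 mm high, starts 9 mm on. With the hole fully on, 4 mm stay free before the upright.
- washer: Bystander: orange nylon washer lying flat, 42 mm across, 8 mm high; origin at the centre of its underside. Leave alone.
- collar: Bystander: round steel collar, 44 mm across, 22 mm high, through bore 20 mm; origin at the centre of its underside. Leave alone.
- mug: Bystander: blue enamel mug, 80 mm across, 85 mm high, handle on its +y side; origin at the centre of its underside. Leave alone.
- nut_driver: Bystander: nut driver, about 200 mm long along its x axis and 28 mm high; origin under its middle. Leave alone.
- pickup_tool: Bystander: magnetic pickup tool, about 200 mm long along its x axis and 16 mm high; origin under its middle. Leave alone.
- oil: Bystander: grey oil bottle, 48 mm across, 130 mm high; origin at the centre of its underside. Leave alone.
Not all that is in view belongs to the job. There is more than one size of the part that bears spacer_mid; the job needs the smallest. There is more than one size of the part that bears pin_tip; the job needs the largest.

How it is judged (in metres and radians):
On the way:
1. The deep hole is slid at least 25 mm onto the gauge pin (x of pin_tip in the frame of spacer_mid between -0.005 and 0.007 m and y of pin_tip in the frame of spacer_mid between -0.006 and 0.006 m and z of pin_tip in the frame of spacer_mid between -0.006 and 0.006 m), for 0.1 s.
At the end, for the whole second after the job is handed in: After the deep hole has been at least 25 mm onto the gauge pin, the spacer is held in the fingers (grip over 1 N), at rest, off the gauge, its middle more than 200 mm above the shelf and its deep hole pointing up within 15 degrees; the loose bystanders lie within 30 mm of where they were (height (world z) of spacer_mid above 0.2 m and angle between spacer_mid's own x axis and vertical below 0.26 rad and contact force between the fingers and spacer above 1 N and contact force between spacer and gauge below 0.1 N and linear speed of spacer below 0.03 m/s and angular speed of spacer below 0.3 rad/s); the arm keeps its last pose, push and grip.
It fails at once if A loose bystander is moved more than 30 mm (distance of any of washer, collar, mug, nut_driver, pickup_tool, oil from where it was at the start of the episode above 0.03 m).
It also fails if it takes over 53 s, if anything falls off the work surface, if the arm or the gripper's body presses on something with over 40 N, if the wrist force passes 120 N, or if a joint passes its speed limit or range.

### The arm

A 6-joint arm with a two-finger parallel gripper is mounted at the origin on the work surface. World frame = base frame: x ahead of the robot, y to its left, z up, the work surface at z = 0. Lengths are in mm, angles in rad, forces in N, time in s.
With the tool pointing down it reaches from about 350 to 775 mm from the base axis. Payload 7.3 kg.
Tool frame: the origin (TCP) lies at the very end of the fingers, on their centre line; the grasp point (between the pads) lies 19 mm behind it (bot.grasp_offset is the distance from the TCP to the grasp point, in mm); z points along the fingers, y is the direction in which the jaws open and shut (so a half turn about z gives the same grasp; the last joint's range is limited). The gripper opens to 92 mm and grips with 3 to 60 N. Pads are 19 mm wide; open, the fingers measure 130 mm over their backs; the gripper's body (75 mm by 190 mm) begins 47 mm behind the grasp point.
Start: joints at [-1.482, 0.342, 1.524, -0, 1.275, -0.146], TCP at [122.162, -510.609, 226.741] pointing down, gripper open.
Joint ranges: [-2.53, 2.53], [-0.77, 2.02], [0.04, 2.7], [-1, 4.14], [0.28, 2.66], [-3.11, 3.11]. Speed limits (rad/s): [2.57, 2.57, 3.14, 3.14, 3.14, 3.14].

### API

Orientations are given as [roll, pitch, yaw] about the fixed x, y, z axes, in that order (R = Rz(yaw) Ry(pitch) Rx(roll)).
In Python, from plant import bot gives the robot as it stands.
- The arm moves only by the tool servo_tool, never from a script. Its arguments are lists of equal length, an entry for each row: "angular": the turn, a rotation vector about the world's x, y, z in degrees, a list of three; "slide": the shift along the world's x, y, z in mm, a list of three; "grip": the opening, from -1 (shut) to 1 (fully open), so that 0 is half open. In form: {"angular": [[ax, ay, az], ...], "slide": [[dx, dy, dz], ...], "grip": [grip, ...]}. A call has 1 to 10 rows; each row is the pose to reach, as a shift and turn from the pose commanded when the call began; what a row does not reach only later rows make up. A row lasts 1/12 s, in which the tool goes at most 41.7 mm and 7.16 degrees, less where a joint would pass 70% of its speed; a pose out of reach is approached as far as the arm can. A call with a gripper value outside its range is refused whole. The fingers move at their own pace and stop on an object; the grip force is fixed at half the most. Time passes only in rows, so rows that repeat a pose let the fingers close. It gives the time, the measured TCP pose, the force and the opening at its end, in the units of the state.
- bot.get_obs(): the state, without advancing time (a new reading comes with each control period).
- bot.capture(name): name is "scene" or "side" or "wrist"; returns a dict with "img" (420x560x3 uint8, blue, green, red), "range_z" (420x560 float32, mm along the optical axis (not along the pixel's ray), 0 where there is no reading), "fov_y" (degrees; the focal length in pixels is half the picture's height over the tangent of half this angle, whatever the lens; pixels are square), "cx", "cy" (the principal point, pixels), "R" (3x3) and "t" (3): a world point X has camera coordinates R X + t; the wrist camera has in their place "T_tool_cam" (4x4, takes a point from camera to tool coordinates, whose origin is the TCP and whose axes are the flange's). Camera axes: x right, y down, z forward; pixel columns grow to the right and rows downward; lengths in mm; the calibration is good to about 2 mm. A picture is of the moment at which its call begins: read the wrist's pose just before it.
- bot.close_job(): hands the job in, once; it reports no verdict.
The state is a dict: "time": time; "joint_positions": joint angles; "dq": joint speeds; "tau": joint torques, N m; "tool_pos": TCP position; "tcp_rot": TCP orientation; "contact_force": force on the tool from outside, world axes, zero at the start; "moment": the same for the moment, N m; "grip_width": finger opening in mm.
Only numpy, scipy, OpenCV 4.12 (cv2) and the standard library are available. Lean on these libraries where they do the work, as an engineer would, in place of code of your own. Each camera call takes 0.05 s, during which the arm holds its last target.

## Working session

There is one attempt and no reset: what is moved stays moved. The work goes in short steps, Python scripts to look and compute and a tool call to move; the robot and the scene stay as the last step left them, time stands still between calls to the robot, and variables do not carry over. Pictures are saved under pics/ and viewed, and the job is handed in when it is done.

Besides the shell and the picture viewer there is one more tool, called after "Request:" by a JSON object that holds its "api" and its "payload", one argument or row to a line. servo_tool: Moves the arm, as the interface text tells. Its arguments: {"type":"object","properties":{"angular":{"type":"array","items":{"type":"array","items":{"type":"number"}}},"slide":{"type":"array","items":{"type":"array","items":{"type":"number"}}},"grip":{"type":"array","items":{"type":"number"}}},"required":["angular","slide","grip"]}

```bash
ls; mkdir -p pics; python3 - <<'E'
from plant import bot
import cv2,pickle
o=bot.get_obs(); print(o)
d={}
for n in ("scene","side","wrist"):
    c=bot.capture(n); d[n]=c; cv2.imwrite(f"pics/{n}0.png",c["img"])
    print(n,c["fov_y"],c["cx"],c["cy"],c.get("R"),c.get("t"),c.get("T_tool_cam"))
d["obs"]=o
pickle.dump(d,open("c0.pkl","wb"))
E
```

```text
pics
{'time': 0.0, 'joint_positions': array([-1.48201804e+00,  3.42751210e-01,  1.52504249e+00, -4.39989504e-07,
        1.27540159e+00, -1.45998630e-01]), 'dq': array([ 0.00040693, -0.0020161 , -0.0013173 , -0.00032164,  0.00017758,
        0.00044769]), 'tau': array([ 1.89908758e-03, -4.31239414e+01, -2.44221997e+01,  7.19859218e-02,
        5.57304849e-02, -1.20490745e-04]), 'tool_pos': array([ 122.11321082, -510.16876425,  226.0212944 ]), 'tcp_rot': array([-3.14000700e+00, -2.32736629e-04,  2.34776862e-01]), 'contact_force': array([-0.31413254,  0.23954961, -0.39896962]), 'moment': array([-0.05247792,  0.01395867,  0.01020812]), 'grip_width': 91.5558759885261}
scene 45.456465528577056 283.9578465978605 209.6213599228574 [[-0.13519751  0.99075498  0.01123364]
 [ 0.62225541  0.09372446 -0.77718333]
 [-0.77105113 -0.09808306 -0.62917396]] [  11.00909597 -288.28758885 1678.73988358] None
side 56.92579680353472 271.73638714253866 207.21269588959734 [[ 9.86462604e-01 -1.63986077e-01  3.11518867e-04]
 [-1.12605342e-01 -6.78758969e-01 -7.25676442e-01]
 [ 1.19212279e-01  7.15817594e-01 -6.88036049e-01]] [-556.15564487  166.71818108  883.09653156] None
wrist 61.64709013075849 279.5185331835762 209.34058173702434 None None [[ 3.56344101e-04 -9.52743462e-01 -3.03775853e-01  8.25200809e+01]
 [ 9.99999479e-01  6.30152573e-04 -8.03322008e-04  1.17852939e+00]
 [ 9.56784926e-04 -3.03775408e-01  9.52743190e-01 -1.56662037e+02]
 [ 0.00000000e+00  0.00000000e+00  0.00000000e+00  1.00000000e+00]]
```

View pics/scene0.png

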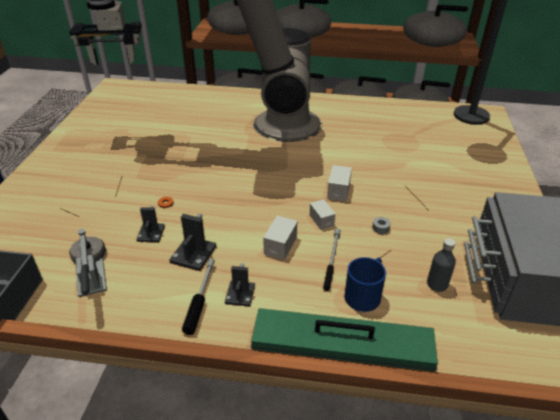

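View pics/side0.png

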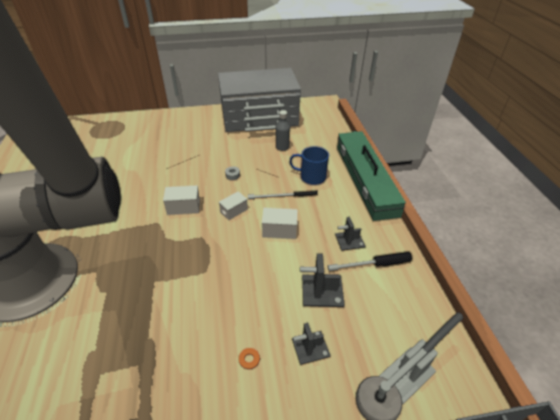

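View pics/wrist0.png

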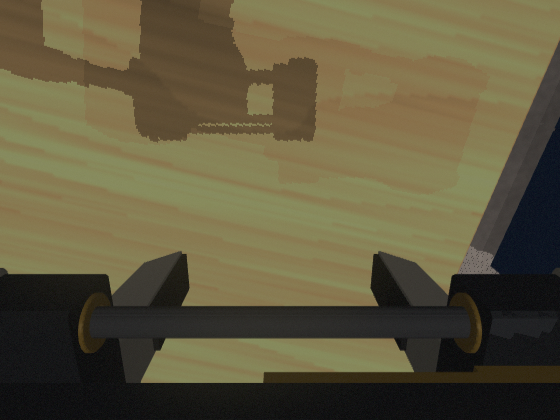

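The three white spacers are at scene (340,183), (322,214) and (281,237); the smallest is at (322,214), or side (233,205). The largest gauge stand is at scene (193,245), or side (322,280). Next I measure both using depth.

```bash
cat > h.py <<'E'
import numpy as np,cv2,pickle
from scipy.spatial.transform import Rotation as Rn
def cloud(c,obs=None):
    z=c["range_z"]; f=210/np.tan(np.radians(c["fov_y"])/2)
    v,u=np.mgrid[0:420,0:560]
    P=np.stack([(u-c["cx"])/f*z,(v-c["cy"])/f*z,z],-1)
    if c.get("R") is not None: W=(P-c["t"])@c["R"]
    else:
        T=c["T_tool_cam"]; P=P@T[:3,:3].T+T[:3,3]
        W=P@Rn.from_euler('xyz',obs["tcp_rot"]).as_matrix().T+obs["tool_pos"]
    W[z<=0]=np.nan
    return W
def proj(c,X):
    f=210/np.tan(np.radians(c["fov_y"])/2)
    p=np.asarray(X)@c["R"].T+c["t"]; return p[...,:2]/p[...,2:]*f+[c["cx"],c["cy"]]
E
python3 - <<'E'
from h import *
d=pickle.load(open("c0.pkl","rb"))
for n,boxes in (("scene",{"sp":(300,195,345,235),"g":(160,205,225,275)}),("side",{"sp":(210,185,258,225),"g":(290,245,355,315)})):
    c=d[n]; W=cloud(c)
    hsv=cv2.cvtColor(c["img"],cv2.COLOR_BGR2HSV)
    for k,(a,b,e,f) in boxes.items():
        w=W[b:f,a:e].reshape(-1,3); h=hsv[b:f,a:e].reshape(-1,3); 
        im=cv2.resize(c["img"][b:f,a:e],None,fx=9,fy=9,interpolation=cv2.INTER_CUBIC); cv2.imwrite(f"pics/{n}_{k}.png",im[:600,:800])
        if k=="sp":
            m=(w[:,2]>33)&(w[:,2]<50)
            r=cv2.minAreaRect(w[m][:,:2].astype(np.float32)); print(n,"top",m.sum(),np.median(w[m],0),r)
        else:
            for lo,hi in ((8,18),(70,92),(98,115)):
                m=(w[:,2]>lo)&(w[:,2]<hi)
                if m.sum()>3: r=cv2.minAreaRect(w[m][:,:2].astype(np.float32)); print(n,lo,m.sum(),np.median(w[m],0),r,cv2.boxPoints(r).round().tolist())
            print(np.nanmax(w[:,2]))
E
cd pics; python3 -c "
import cv2,numpy as np
L=[cv2.resize(cv2.imread(f'{n}_{k}.png'),(390,295)) for n in('scene','side') for k in('sp','g')]
cv2.imwrite('mont.png',np.vstack([np.hstack(L[:2]),np.hstack(L[2:])]))"
```

```text
scene top 312 [488.53685875 150.80901827  40.10905927] ((484.60516357421875, 150.23089599609375), (71.02547454833984, 42.81895446777344), 30.810592651367188)
scene 8 684 [ 674.30115882 -128.8796953    12.18666952] ((620.9898071289062, -183.48463439941406), (285.95465087890625, 112.57266998291016), 52.33742904663086) [[489.0, -262.0], [578.0, -331.0], [753.0, -105.0], [664.0, -36.0]]
scene 70 178 [ 646.73057261 -133.12245899   82.85599533] ((634.4393310546875, -128.4752960205078), (47.055267333984375, 54.985660552978516), 54.21559524536133) [[598.0, -131.0], [643.0, -164.0], [670.0, -125.0], [626.0, -93.0]]
scene 98 130 [ 644.94518611 -136.36597672  103.9921692 ] ((641.8619995117188, -138.08580017089844), (49.9027099609375, 17.584535598754883), 77.59419250488281) [[628.0, -161.0], [645.0, -164.0], [656.0, -116.0], [639.0, -112.0]]
108.21279393646167
side top 287 [482.72142767 148.81338557  38.21609357] ((483.286865234375, 151.18223571777344), (66.70323944091797, 42.8339958190918), 32.92276382446289)
side 8 923 [ 652.0668575  -150.98271366   10.87819909] ((677.5354614257812, -97.01505279541016), (200.50640869140625, 106.04613494873047), 61.10100173950195) [[583.0, -159.0], [676.0, -210.0], [772.0, -35.0], [680.0, 16.0]]
side 70 158 [ 627.28843215 -137.1511308    82.49742742] ((620.9010009765625, -141.0005340576172), (38.734134674072266, 47.29945373535156), 6.494940280914307) [[599.0, -120.0], [604.0, -167.0], [643.0, -162.0], [637.0, -115.0]]
side 98 140 [ 639.22508785 -139.79521124  103.38374083] ((640.1129150390625, -138.48342895507812), (48.53001022338867, 14.059428215026855), 79.14214324951172) [[629.0, -161.0], [642.0, -164.0], [652.0, -116.0], [638.0, -113.0]]
106.10072289776778
```

View pics/mont.png

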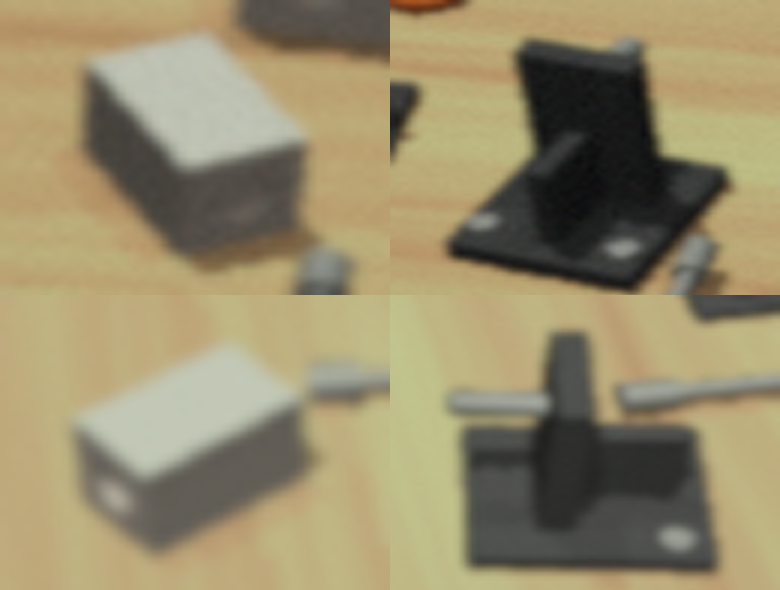

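```bash
python3 - <<'E'
from h import *
d=pickle.load(open("c0.pkl","rb"))
ctr=np.array([484,150.5]);a=np.radians(32);ax=np.array([np.cos(a),np.sin(a)]);ay=np.array([-ax[1],ax[0]])
for n,(x0,y0,x1,y1) in (("side",(210,185,258,225)),("scene",(300,195,345,240))):
    c=d[n];W=cloud(c)
    C=-c["R"].T@c["t"];print(n,"cam",C.round())
    print("end proj",[ (s,proj(c,[*(ctr+s*32*ax),20]).round(1)) for s in(1,-1)])
    s=-1 if n=="side" else 1
    u0,v0=proj(c,[*(ctr+s*32*ax),20]).round().astype(int)
    for v in range(v0-9,v0+11):
        r=[]
        for u in range(u0-10,u0+11):
            w=W[v,u]; l=(w[:2]-ctr)@ax; r.append("%4.0f/%3d"%(l,c["img"][v,u].mean()))
        print(v,' '.join(r))
# gauge pin from side
c=d["side"];W=cloud(c);hsv=cv2.cvtColor(c["img"],cv2.COLOR_BGR2HSV)
v,u=np.mgrid[0:420,0:560]
m=(W[...,2]>70)&(W[...,2]<92)&(u>290)&(u<330)&(v>255)&(v<285)&(hsv[...,2]>110)
print(np.c_[u[m],v[m]].min(0),np.c_[u[m],v[m]].max(0),m.sum())
p=W[m];print(p.min(0),p.max(0),np.median(p,0))
vx=cv2.fitLine(p[:,:2].astype(np.float32),cv2.DIST_HUBER,0,.01,.01).ravel();print(vx,np.degrees(np.arctan2(vx[1],vx[0])))
# upright outline front face
for n in ("side","scene"):
    W=cloud(d[n]);m=(W[...,2]>99)&(W[...,2]<112)&(abs(W[...,0]-641)<40)&(abs(W[...,1]+138)<40)
    p=W[m][:,:2];vx=cv2.fitLine(p.astype(np.float32),cv2.DIST_L2,0,.01,.01).ravel();print(n,vx,p.mean(0))
E
```

```text
side cam [ 462. -610.  729.]
end proj [(1, array([242.5, 200.2])), (-1, array([223.3, 211.1]))]
202  -21/162  -18/163  -16/165  -13/166  -12/164   -9/161  -30/164  -28/174  -27/185  -24/190  -24/191  -19/191  -19/191  -17/191  -15/191  -11/190  -11/191   -8/191   -7/191   -6/191   -3/191
203  -22/162  -21/163  -17/164  -16/165  -13/163  -12/154  -31/143  -30/150  -29/169  -27/184  -25/190  -22/191  -21/191  -19/191  -15/191  -15/191  -14/191  -11/191   -9/191   -5/191   -5/191
204  -24/162  -23/162  -20/164  -19/165  -16/164  -14/152  -32/130  -31/123  -31/145  -27/167  -27/182  -25/190  -24/191  -21/191  -20/191  -18/191  -15/191  -13/192  -11/192   -8/191   -7/189
205  -27/162  -24/162  -22/164  -22/165  -19/166  -16/155  -31/129  -32/111  -31/118  -32/140  -29/165  -27/182  -26/189  -24/191  -22/191  -20/191  -16/191  -16/192  -13/190  -12/186  -10/177
206  -29/162  -29/162  -25/164  -24/165  -22/166  -19/158  -32/133  -32/110  -31/103  -32/115  -33/140  -30/164  -28/181  -26/189  -23/192  -21/192  -21/191  -18/189  -17/184  -15/172  -12/152
207  -32/162  -31/162  -27/163  -27/165
[... 6535 characters left out ...]
143   46/147   47/152   47/156   53/159   47/151   63/134   69/126   68/137   67/138
232   34/157   38/157   39/157   39/157   41/156   42/150   42/143   46/144   46/148   44/149   47/157   50/155   48/156   50/157   50/160   52/156   53/145   65/127   69/122   71/128   70/128
[300 261] [316 272] 100
[ 600.66338756 -140.92022281   74.4263088 ] [ 637.51189079 -115.31187645   88.21006013] [ 617.30764294 -134.45795212   82.61916956]
[ 9.9319273e-01 -1.1648270e-01  6.1567346e+02 -1.3512071e+02] -6.689152
side [ 1.9189991e-01  9.8141450e-01  6.3945349e+02 -1.3920470e+02] [ 639.45348795 -139.20469852]
scene [ 1.7595285e-01  9.8439860e-01  6.4401111e+02 -1.3681813e+02] [ 644.01109264 -136.8181352 ]
```

Depth shows the far (+x) end is a flat recess about 4 mm deep, while the near end is at least 8 mm deep. So the deep hole probably faces the robot, at about 212°. I'll go to the spacer via a waypoint, turning towards yaw 212° so the camera ends up on the deep-hole side.

Request:
{"api": "servo_tool", "payload": {
  "angular": [
    [0,0,70],
    [0,0,70],
    [0,0,70],
    [0,0,70],
    [0,0,70],
    [0,0,70],
    [0,0,70],
    [0,0,70],
    [0,0,70],
    [0,0,70]
  ],
  "slide": [
    [320,310,60],
    [320,310,60],
    [320,310,60],
    [320,310,60],
    [320,310,60],
    [320,310,60],
    [320,310,60],
    [320,310,60],
    [320,310,60],
    [320,310,60]
  ],
  "grip": [1,1,1,1,1,1,1,1,1,1]
}}

```text
time: 0.98
tool_pos: [419.7, -221.4, 282.6]
tcp_rot: [-3.142, 0.0, 1.463]
contact_force: [1.5, -1.0, -0.4]
grip_width: 91.7
```

Request:
{"api": "servo_tool", "payload": {
  "angular": [
    [0,0,64],
    [0,0,64],
    [0,0,64],
    [0,0,64],
    [0,0,64],
    [0,0,64],
    [0,0,64],
    [0,0,64],
    [0,0,64],
    [0,0,64]
  ],
  "slide": [
    [64,370,-60],
    [64,370,-60],
    [64,370,-60],
    [64,370,-60],
    [64,370,-60],
    [64,370,-60],
    [64,370,-60],
    [64,370,-60],
    [64,370,-60],
    [64,370,-60]
  ],
  "grip": [1,1,1,1,1,1,1,1,1,1]
}}

```text
time: 1.82
tool_pos: [482.2, 152.2, 220.9]
tcp_rot: [3.141, -0.003, 2.584]
contact_force: [-1.4, -0.5, -0.5]
grip_width: 91.9
```

Request:
{"api": "servo_tool", "payload": {
  "angular": [
    [0,0,63],
    [0,0,63],
    [0,0,63],
    [0,0,63],
    [0,0,63],
    [0,0,63],
    [0,0,63],
    [0,0,63],
    [0,0,63],
    [0,0,63]
  ],
  "slide": [
    [0,0,0],
    [0,0,0],
    [0,0,0],
    [0,0,0],
    [0,0,0],
    [0,0,0],
    [0,0,0],
    [0,0,0],
    [0,0,0],
    [0,0,0]
  ],
  "grip": [1,1,1,1,1,1,1,1,1,1]
}}

```text
time: 2.65
tool_pos: [482.6, 146.3, 222.2]
tcp_rot: [3.141, -0.001, -2.608]
contact_force: [-0.8, -0.8, -0.6]
grip_width: 91.7
```

```bash
python3 - <<'E'
from plant import bot
from h import *
o=bot.get_obs(); c=bot.capture("wrist"); cv2.imwrite("pics/w1.png",c["img"])
pickle.dump((o,c),open("w1.pkl","wb"))
print(o["tool_pos"],np.degrees(o["tcp_rot"]),o["joint_positions"],o["dq"].round(3))
W=cloud(c,o)
m=(W[...,2]>33)&(W[...,2]<48)&(np.hypot(W[...,0]-484,W[...,1]-150)<45)
r=cv2.minAreaRect(W[m][:,:2].astype(np.float32));print(m.sum(),np.median(W[m],0),r)
E
```

```text
[482.64705832 146.26028595 222.20274697] [ 1.79994047e+02 -2.95752292e-02 -1.49402612e+02] [ 1.42229747e-01  3.08359387e-01  1.58646544e+00 -1.06605875e-04
  1.24728457e+00 -1.96255779e+00] [ 0.003  0.    -0.001  0.     0.001  0.176]
2530 [483.22241912 149.43415865  38.79899775] ((484.9495849609375, 149.97622680664062), (64.59295654296875, 39.37406539916992), 31.719860076904297)
```

View pics/w1.png

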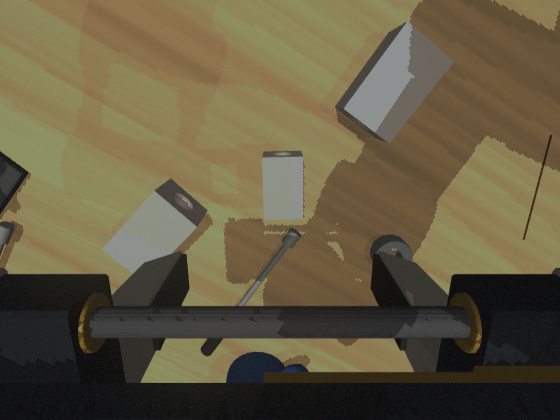

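```bash
python3 - <<'E'
from h import *
from plant import bot
o=bot.get_obs();print(o["tool_pos"],np.degrees(o["tcp_rot"]))
d=pickle.load(open("c0.pkl","rb"))
a=np.radians(31.7);ax=np.array([np.cos(a),np.sin(a)]);ay=np.array([-ax[1],ax[0]])
for n in("scene","side"):
    W=cloud(d[n]).reshape(-1,3);q=W[:,:2]-[484.9,150]
    X=q@ax;Y=q@ay
    m=(abs(X)<50)&(abs(Y)<115)&(W[:,2]>5)&((abs(Y)>25)|(abs(X)>40))
    for lo in range(-115,115,15):
        k=m&(Y>=lo)&(Y<lo+15)
        if k.sum(): print(n,lo,k.sum(),"zmax",W[k,2].max().round(),"X",X[k].min().round(),X[k].max().round())
E
```

```text
[482.65653278 146.35886525 222.21954627] [ 1.79991633e+02 -2.47814203e-02 -1.49705189e+02]
scene -115 76 zmax 57.0 X 1.0 50.0
scene -100 67 zmax 56.0 X 22.0 48.0
scene -40 1 zmax 5.0 X -47.0 -47.0
scene 35 1 zmax 6.0 X 17.0 17.0
scene 80 28 zmax 56.0 X -50.0 -28.0
scene 95 28 zmax 54.0 X -50.0 -39.0
side -115 71 zmax 55.0 X 5.0 49.0
side -100 30 zmax 55.0 X 21.0 47.0
side -85 1 zmax 50.0 X 33.0 33.0
side 80 3 zmax 49.0 X -49.0 -49.0
side 95 7 zmax 51.0 X -50.0 -44.0
```

Request:
{"api": "servo_tool", "payload": {
  "angular": [
    [0,0,1.4],
    [0,0,1.4],
    [0,0,1.4],
    [0,0,1.4],
    [0,0,1.4],
    [0,0,1.4],
    [0,0,1.4],
    [0,0,1.4],
    [0,0,1.4],
    [0,0,1.4]
  ],
  "slide": [
    [2,4,-30],
    [2,4,-60],
    [2,4,-90],
    [2,4,-115],
    [2,4,-140],
    [2,4,-160],
    [2,4,-160],
    [2,4,-160],
    [2,4,-160],
    [2,4,-160]
  ],
  "grip": [0.35,0.35,0.35,0.35,0.35,0.35,0.35,0.35,0.35,0.35]
}}

```text
time: 3.53
tool_pos: [485.9, 150.8, 63.9]
tcp_rot: [-3.141, 0.003, -2.587]
contact_force: [0.2, -0.2, 0.3]
grip_width: 61.5
```

```bash
python3 - <<'E'
from plant import bot
from h import *
o=bot.get_obs(); c=bot.capture("wrist"); cv2.imwrite("pics/w2.png",c["img"])
print(o["tool_pos"],np.degrees(o["tcp_rot"]),o["grip_width"])
W=cloud(c,o)
m=(W[...,2]>33)&(W[...,2]<48)&(np.hypot(W[...,0]-484,W[...,1]-150)<45)
hs=cv2.cvtColor(c["img"],cv2.COLOR_BGR2HSV);m&=(hs[...,1]<60)&(hs[...,2]>90)
r=cv2.minAreaRect(W[m][:,:2].astype(np.float32));print(m.sum(),np.median(W[m],0),r)
E
```

```text
[485.85598257 150.82865948  63.89288211] [-1.79937993e+02  1.54072101e-01 -1.48205359e+02] 61.518581098274986
7439 [482.37335599 148.95203451  38.79665622] ((484.6974182128906, 150.05267333984375), (64.82408142089844, 40.10752868652344), 31.563098907470703)
```

View pics/w2.png

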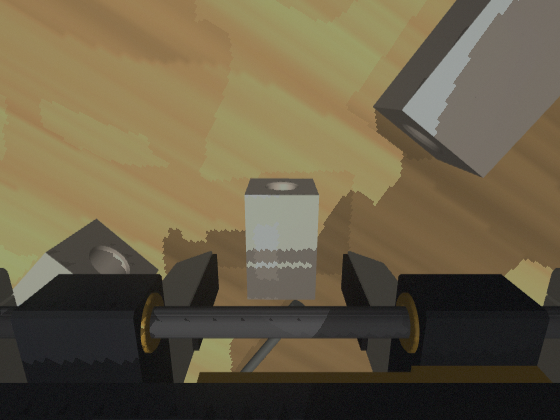

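The spacer (top face at 246–318, 195–298) lies centred between the fingers, clear of its neighbours. I'll descend and grip.

Request:
{"api": "servo_tool", "payload": {
  "angular": [
    [0,0,0],
    [0,0,0],
    [0,0,0],
    [0,0,0],
    [0,0,0],
    [0,0,0],
    [0,0,0],
    [0,0,0],
    [0,0,0],
    [0,0,0]
  ],
  "slide": [
    [-1,-1,-20],
    [-1,-1,-40],
    [-1,-1,-54],
    [-1,-1,-58],
    [-1,-1,-58],
    [-1,-1,-58],
    [-1,-1,-58],
    [-1,-1,-58],
    [-1,-1,-58],
    [-1,-1,-58]
  ],
  "grip": [0.35,0.35,0.35,0.35,0.35,-1,-1,-1,-1,-1]
}}

```text
time: 4.42
tool_pos: [484.3, 149.8, 5.2]
tcp_rot: [-3.141, 0.001, -2.586]
contact_force: [-0.6, 0.9, 5.2]
grip_width: 39.7
```

Request:
{"api": "servo_tool", "payload": {
  "angular": [
    [0,0,0],
    [0,0,0],
    [0,0,0],
    [0,0,0],
    [0,0,0],
    [0,0,0],
    [0,0,0],
    [0,0,0]
  ],
  "slide": [
    [0,0,0],
    [0,0,0],
    [0,0,0],
    [0,0,30],
    [0,0,70],
    [0,0,110],
    [0,0,150],
    [0,0,150]
  ],
  "grip": [-1,-1,-1,-1,-1,-1,-1,-1]
}}

```text
time: 5.08
tool_pos: [487.7, 150.4, 161.9]
tcp_rot: [-3.136, 0.013, -2.585]
contact_force: [0.8, 0.9, -0.9]
grip_width: 39.7
```

Request:
{"api": "servo_tool", "payload": {
  "angular": [
    [0,0,-71],
    [0,0,-71],
    [0,0,-71],
    [0,0,-71],
    [0,0,-71],
    [0,0,-71],
    [0,0,-71],
    [0,0,-71],
    [0,0,-71],
    [0,0,-71]
  ],
  "slide": [
    [0,-100,0],
    [0,-100,0],
    [0,-100,0],
    [0,-100,0],
    [0,-100,0],
    [0,-100,0],
    [0,-100,0],
    [0,-100,0],
    [0,-100,0],
    [0,-100,0]
  ],
  "grip": [-1,-1,-1,-1,-1,-1,-1,-1,-1,-1]
}}

```text
time: 5.92
tool_pos: [483.5, 49.7, 154.0]
tcp_rot: [-3.141, -0.0, 2.452]
contact_force: [0.2, 0.3, -0.4]
grip_width: 39.8
```

Request:
{"api": "servo_tool", "payload": {
  "angular": [
    [0,0,-71],
    [0,0,-71],
    [0,0,-71],
    [0,0,-71],
    [0,0,-71],
    [0,0,-71],
    [0,0,-71],
    [0,0,-71],
    [0,0,-71],
    [0,0,-71]
  ],
  "slide": [
    [0,-100,0],
    [0,-100,0],
    [0,-100,0],
    [0,-100,0],
    [0,-100,0],
    [0,-100,0],
    [0,-100,0],
    [0,-100,0],
    [0,-100,0],
    [0,-100,0]
  ],
  "grip": [-1,-1,-1,-1,-1,-1,-1,-1,-1,-1]
}}

```text
time: 6.75
tool_pos: [483.5, -50.3, 154.0]
tcp_rot: [-3.141, 0.0, 1.213]
contact_force: [0.8, -0.3, -0.9]
grip_width: 39.6
```

Request:
{"api": "servo_tool", "payload": {
  "angular": [
    [0,0,-71],
    [0,0,-71],
    [0,0,-71],
    [0,0,-71],
    [0,0,-71],
    [0,0,-71],
    [0,0,-71],
    [0,0,-71],
    [0,0,-71],
    [0,0,-71]
  ],
  "slide": [
    [23,-63,0],
    [23,-63,0],
    [23,-63,0],
    [23,-63,0],
    [23,-63,0],
    [23,-63,0],
    [23,-63,0],
    [23,-63,0],
    [23,-63,0],
    [23,-63,0]
  ],
  "grip": [-1,-1,-1,-1,-1,-1,-1,-1,-1,-1]
}}

```text
time: 7.58
tool_pos: [506.5, -113.2, 154.0]
tcp_rot: [-3.142, 0.0, -0.026]
contact_force: [0.8, 0.2, -0.9]
grip_width: 40.0
```

Request:
{"api": "servo_tool", "payload": {
  "angular": [
    [0,0,-5],
    [0,0,-9.3],
    [0,0,-9.3],
    [0,0,-9.3],
    [0,0,-9.3]
  ],
  "slide": [
    [0,0,0],
    [0,0,0],
    [0,0,0],
    [0,0,0],
    [0,0,0]
  ],
  "grip": [-1,-1,-1,-1,-1]
}}

```text
time: 8.0
tool_pos: [506.6, -113.2, 154.2]
tcp_rot: [3.142, 0.0, -0.18]
contact_force: [-0.1, -0.1, -1.3]
grip_width: 39.8
```

```bash
python3 - <<'E'
from plant import bot
from h import *
o=bot.get_obs(); c=bot.capture("wrist"); cv2.imwrite("pics/w3.png",c["img"])
s=bot.capture("side"); cv2.imwrite("pics/s3.png",s["img"])
pickle.dump((o,c,s),open("w3.pkl","wb"))
print(o["tool_pos"],np.degrees(o["tcp_rot"]),o["grip_width"])
E
```

```text
[ 506.63907912 -113.23546843  154.18072626] [ 1.79997932e+02  1.69184702e-02 -1.03184551e+01] 39.818022402814776
```

View pics/w3.png

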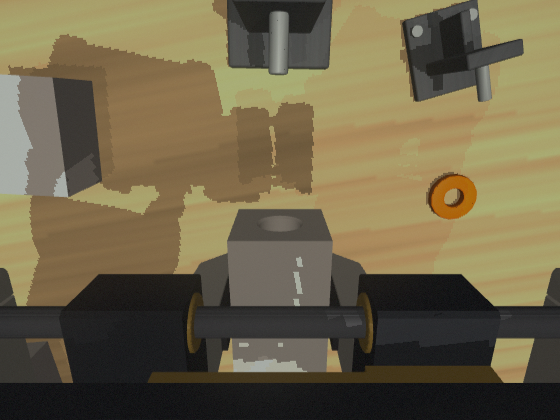

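View pics/s3.png

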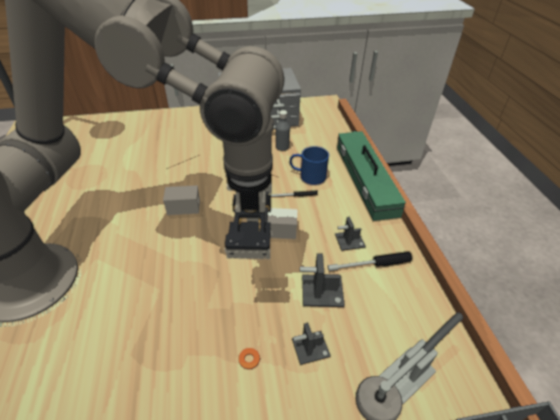

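```bash
cat > m.py <<'E'
from h import *
def run(o,c,box,zlo=70,zhi=95):
    W=cloud(c,o);hs=cv2.cvtColor(c["img"],cv2.COLOR_BGR2HSV)
    u0,v0,u1,v1=box
    m=np.zeros((420,560),bool);m[v0:v1,u0:u1]=1
    m&=(W[...,2]>zlo)&(W[...,2]<zhi)&(hs[...,2]>70)
    p=W[m]; print("n",m.sum(),"z top",np.percentile(p[:,2],[5,50,95]).round(1))
    R=Rn.from_euler('xyz',o["tcp_rot"]).as_matrix()
    # per image row: mid of pin columns -> ray onto z=80 plane
    f=210/np.tan(np.radians(c["fov_y"])/2);T=c["T_tool_cam"]
    L=[]
    for v in range(v0,v1):
        us=np.where(m[v])[0]
        if len(us)<8: continue
        r=R@(T[:3,:3]@[((us.min()+us.max())/2-c["cx"])/f,(v-c["cy"])/f,1]); C=R@T[:3,3]+o["tool_pos"]
        P=C+r*(80-C[2])/r[2]; L.append([v,us.min(),us.max(),*P])
    L=np.array(L); print(L[[0,len(L)//2,-1]].round(1))
    a=cv2.fitLine(L[:,3:5].astype(np.float32),cv2.DIST_HUBER,0,.01,.01).ravel()
    print("axis deg",np.degrees(np.arctan2(a[1],a[0])),a)
    # tip from top ridge points
    d=a[:2]*np.sign(a[0]); t=p[:,:2]@d; print("tip along",np.percentile(t,[0,2]), "pt",a[2:]+(t.min()-a[2:]@d)*d)
    # held spacer
    q=(W-o["tool_pos"])@R
    k=(abs(q[...,1])<25)&(q[...,0]>5)&(q[...,0]<45)&(q[...,2]>-50)&(q[...,2]<10)&(hs[...,1]<70)
    k[:, :215]=0;k[:,345:]=0
    k[:190]=0
    t=k&(q[...,2]<np.nanmin(q[k][:,2])+8)
    qq=q[t];print("spacer top z tool",np.median(qq[:,2]),"x max",np.percentile(qq[:,0],98),"y",np.percentile(qq[:,1],[1,99]), "face x", np.percentile(q[k][:,0],[90,98]))
E
python3 - <<'E'
from m import *
o,c,s=pickle.load(open("w3.pkl","rb"))
run(o,c,(262,5,296,78))
E
```

```text
n 1205 z top [80.5 83.7 85.3]
[[  11.   273.   283.   635.3 -136.7   80. ]
 [  43.   269.   287.   618.5 -133.6   80. ]
 [  74.   271.   286.   601.4 -130.8   80. ]]
axis deg -11.795493 [ 9.7888345e-01 -2.0441905e-01  6.2149786e+02 -1.3458868e+02]
tip along [615.26109517 615.78205814] pt [ 601.30802128 -130.37246368]
spacer top z tool -41.15515555476273 x max 11.760955707695654 y [-23.23563375  24.81670583] face x [31.27392417 31.51488206]
```

Request:
{"api": "servo_tool", "payload": {
  "angular": [
    [0,0,0],
    [0,0,0],
    [0,0,0],
    [0,0,0],
    [0,0,0],
    [0,0,0],
    [0,0,0],
    [0,0,0]
  ],
  "slide": [
    [10,-2,-25],
    [20,-4,-50],
    [30,-6,-75],
    [36,-6,-89],
    [36,-6,-89],
    [36,-6,-89],
    [36,-6,-89],
    [36,-6,-89]
  ],
  "grip": [-1,-1,-1,-1,-1,-1,-1,-1]
}}

```text
time: 8.77
tool_pos: [543.2, -119.5, 66.7]
tcp_rot: [3.141, -0.002, -0.182]
contact_force: [-0.2, -0.2, -1.3]
grip_width: 39.5
```

```bash
python3 - <<'E'
from plant import bot
from m import *
o=bot.get_obs(); c=bot.capture("wrist"); cv2.imwrite("pics/w4.png",c["img"])
s=bot.capture("side"); cv2.imwrite("pics/s4.png",cv2.resize(s["img"][210:320,200:380],None,fx=4,fy=4,interpolation=cv2.INTER_CUBIC))
pickle.dump((o,c,s),open("w4.pkl","wb"))
print(o["tool_pos"],np.degrees(o["tcp_rot"]),o["contact_force"])
E
```

```text
[ 543.16817914 -119.48338833   66.74317606] [ 1.79972132e+02 -1.20230718e-01 -1.04294243e+01] [-0.15558903 -0.17399088 -1.31813576]
```

View pics/w4.png

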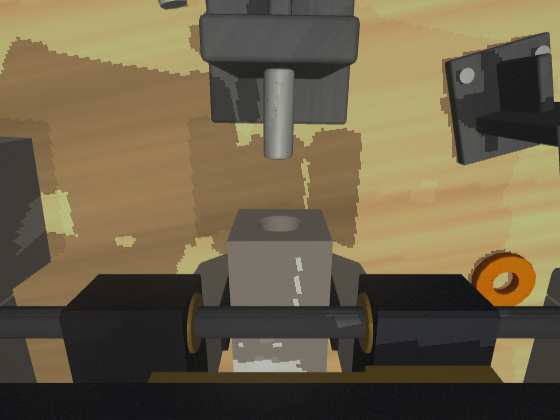

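View pics/s4.png

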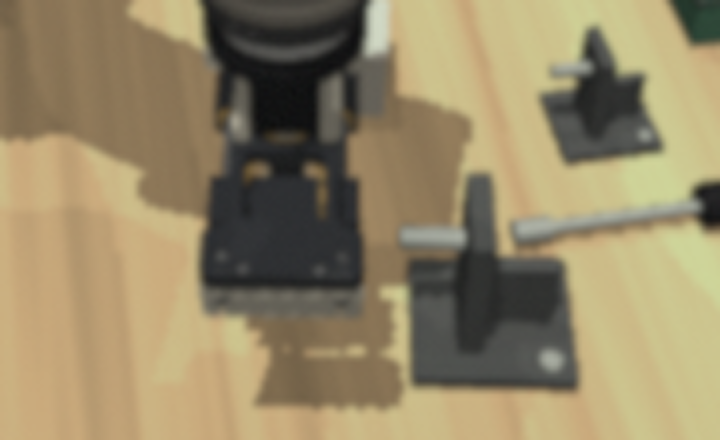

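```bash
python3 - <<'E'
from m import *
o,c,s=pickle.load(open("w4.pkl","rb"))
run(o,c,(255,68,305,160))
W=cloud(c,o);R=Rn.from_euler('xyz',o["tcp_rot"]).as_matrix();q=(W-o["tool_pos"])@R
for v in (212,218,224,230,236,242,248,256,264): print(v,[tuple(q[v,u].round(1)) for u in (240,262,280,298,320)])
for v in (75,100,130,150): print(v,[tuple(W[v,u].round(1)) for u in (270,275,279,284,289)])
E
```

```text
n 2626 z top [80.5 83.7 85.2]
[[  69.   267.   290.   634.6 -137.    80. ]
 [ 114.   264.   293.   618.4 -134.    80. ]
 [ 158.   268.   288.   601.3 -130.6   80. ]]
axis deg -11.361781 [ 9.8040283e-01 -1.9700341e-01  6.1836041e+02 -1.3394505e+02]
tip along [615.36091615 616.3690101 ] pt [ 601.42980901 -130.54299577]
spacer top z tool -41.54046652255673 x max 11.785784904086439 y [-23.20180519  24.86774751] face x [31.2520417  31.51267015]
212 [(np.float64(31.2), np.float64(-17.7), np.float64(1.4)), (np.float64(31.1), np.float64(-7.3), np.float64(1.6)), (np.float64(31.3), np.float64(1.3), np.float64(1.3)), (np.float64(31.1), np.float64(9.8), np.float64(1.7)), (np.float64(31.2), np.float64(20.2), np.float64(1.4))]
218 [(np.float64(31.4), np.float64(-16.7), np.float64(-7.7)), (np.float64(31.5), np.float64(-6.8), np.float64(-7.9)), (np.float64(30.4), np.float64(1.3), np.float64(-4.9)), (np.float64(31.0), np.float64(9.4), np.float64(-6.5)), (np.float64(31.2), np.float64(19.2), np.float64(-7.0))]
224 [(np.float64(31.0), np.float64(-15.9), np.float64(-14.6)), (np.float64(29.2), np.float64(
[... 2425 characters left out ...]
), np.float64(-137.0), np.float64(84.2)), (np.float64(622.9), np.float64(-138.9), np.float64(83.4))]
130 [(np.float64(613.2), np.float64(-129.7), np.float64(83.9)), (np.float64(612.8), np.float64(-131.6), np.float64(83.1)), (np.float64(612.7), np.float64(-133.1), np.float64(85.0)), (np.float64(612.3), np.float64(-135.0), np.float64(84.8)), (np.float64(611.8), np.float64(-136.9), np.float64(82.6))]
150 [(np.float64(605.6), np.float64(-128.2), np.float64(83.9)), (np.float64(605.4), np.float64(-130.2), np.float64(85.1)), (np.float64(605.1), np.float64(-131.7), np.float64(84.7)), (np.float64(604.6), np.float64(-133.6), np.float64(83.7)), (np.float64(604.1), np.float64(-135.6), np.float64(83.0))]
```

The hole and pin line up at columns 280 and 278, with the mouth about 28 mm from the tip. The spacer sits about 1.5 mm high and 1 mm to one side, so I'll correct that and slide on.

Request:
{"api": "servo_tool", "payload": {
  "angular": [
    [0,0,0],
    [0,0,0],
    [0,0,0],
    [0,0,0],
    [0,0,0],
    [0,0,0],
    [0,0,0],
    [0,0,0],
    [0,0,0],
    [0,0,0]
  ],
  "slide": [
    [5,0,-1.5],
    [12,-1.4,-1.5],
    [18,-2.5,-1.5],
    [24,-3.6,-1.5],
    [28,-4.4,-1.5],
    [32,-5.1,-1.5],
    [36,-5.9,-1.5],
    [40,-6.6,-1.5],
    [44,-7.3,-1.5],
    [44,-7.3,-1.5]
  ],
  "grip": [-1,-1,-1,-1,-1,-1,-1,-1,-1,-1]
}}

```text
time: 9.7
tool_pos: [587.5, -126.8, 63.8]
tcp_rot: [3.141, -0.001, -0.182]
contact_force: [-0.5, 0.2, -1.4]
grip_width: 39.7
```

Request:
{"api": "servo_tool", "payload": {
  "angular": [
    [0,0,0],
    [0,0,0],
    [0,0,0],
    [0,0,0],
    [0,0,0],
    [0,0,0],
    [0,0,0],
    [0,0,0]
  ],
  "slide": [
    [3,-0.6,0.7],
    [6,-1.1,0.7],
    [8,-1.5,0.7],
    [10,-1.9,0.7],
    [11,-2,0.7],
    [12,-2.2,0.7],
    [12,-2.2,0.7],
    [12,-2.2,0.7]
  ],
  "grip": [-1,-1,-1,-1,-1,-1,-1,-1]
}}

```text
time: 10.37
tool_pos: [598.7, -128.8, 64.5]
tcp_rot: [3.142, 0.0, -0.182]
contact_force: [-0.3, 0.1, -0.9]
grip_width: 39.7
```

Request:
{"api": "servo_tool", "payload": {
  "angular": [
    [0,0,0],
    [0,0,0],
    [0,0,0],
    [0,0,0]
  ],
  "slide": [
    [1,-0.2,0],
    [2,-0.4,0],
    [2,-0.4,0],
    [2,-0.4,0]
  ],
  "grip": [-1,-1,-1,-1]
}}

```text
time: 10.7
tool_pos: [600.4, -129.1, 64.4]
tcp_rot: [3.142, 0.001, -0.182]
contact_force: [-2.3, 0.1, -0.5]
grip_width: 39.8
```

Request:
{"api": "servo_tool", "payload": {
  "angular": [
    [0,0,0],
    [0,0,0],
    [0,0,0],
    [0,0,0]
  ],
  "slide": [
    [1,-0.2,0],
    [1,-0.2,0],
    [1,-0.2,0],
    [1,-0.2,0]
  ],
  "grip": [-1,-1,-1,-1]
}}

```text
time: 11.03
tool_pos: [600.4, -129.1, 64.3]
tcp_rot: [-3.142, 0.003, -0.182]
contact_force: [-5.9, 0.1, 1.8]
grip_width: 39.7
```

```bash
python3 - <<'E'
from plant import bot
from m import *
o=bot.get_obs(); c=bot.capture("wrist"); cv2.imwrite("pics/w5.png",c["img"])
s=bot.capture("side"); cv2.imwrite("pics/s5.png",cv2.resize(s["img"][210:320,200:380],None,fx=4,fy=4,interpolation=cv2.INTER_CUBIC))
print(o["tool_pos"],np.degrees(o["tcp_rot"]),o["contact_force"],o["joint_positions"])
E
```

```text
[ 600.41517631 -129.07901799   64.26620162] [-179.99552755    0.18565837  -10.44012591] [-5.85806018  0.1075469   1.76342337] [-3.36266661e-01  6.64075962e-01  1.46048710e+00 -4.92909746e-04
  1.02024360e+00  1.41700291e+00]
```

View pics/w5.png

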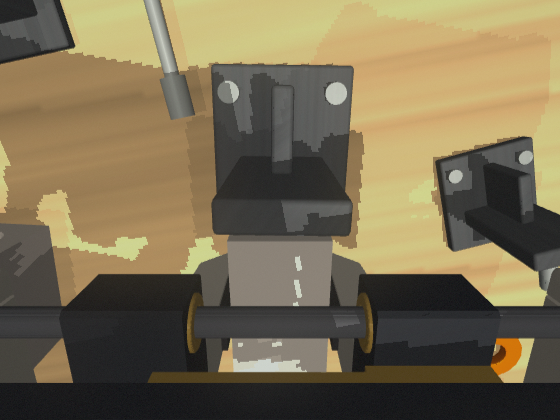

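View pics/s5.png

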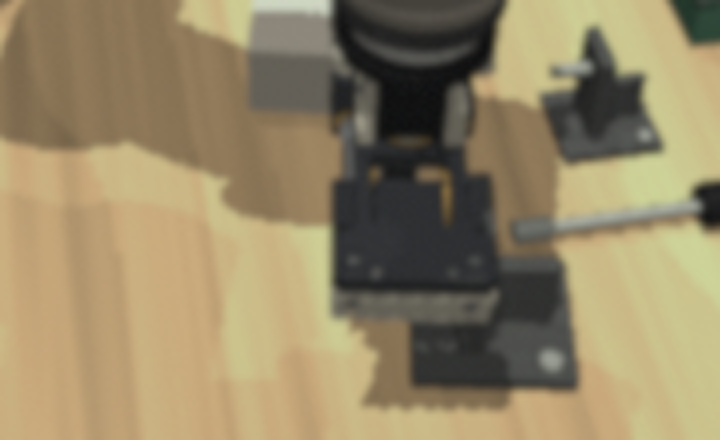

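The pin touched bottom at the predicted deep-hole depth (57.6 mm travel against 57.9 expected, 6 N axial). I'll draw off along the pin and then lift.

Request:
{"api": "servo_tool", "payload": {
  "angular": [
    [0,0,0],
    [0,0,0],
    [0,0,0],
    [0,0,0],
    [0,0,0],
    [0,0,0],
    [0,0,0],
    [0,0,0],
    [0,0,0],
    [0,0,0]
  ],
  "slide": [
    [-5,0.9,0],
    [-13,2.4,0],
    [-22,4,0],
    [-32,5.9,0],
    [-42,7.8,0],
    [-54,10,0],
    [-70,13,0],
    [-85,16,10],
    [-95,18,30],
    [-100,19,60]
  ],
  "grip": [-1,-1,-1,-1,-1,-1,-1,-1,-1,-1]
}}

```text
time: 11.97
tool_pos: [499.0, -109.5, 123.2]
tcp_rot: [-3.141, 0.005, -0.182]
contact_force: [1.5, -0.2, -1.3]
grip_width: 39.5
```

Request:
{"api": "servo_tool", "payload": {
  "angular": [
    [0,0,0],
    [0,0,0],
    [0,0,0],
    [0,0,0],
    [0,0,0],
    [0,0,0],
    [0,0,0],
    [0,0,0],
    [0,0,0],
    [0,0,0]
  ],
  "slide": [
    [0,0,30],
    [0,0,60],
    [0,0,90],
    [0,0,120],
    [0,0,150],
    [0,0,180],
    [0,0,210],
    [0,0,210],
    [0,0,210],
    [0,0,210]
  ],
  "grip": [-1,-1,-1,-1,-1,-1,-1,-1,-1,-1]
}}

```text
time: 12.8
tool_pos: [501.5, -110.3, 333.9]
tcp_rot: [-3.142, 0.0, -0.182]
contact_force: [-0.7, 0.0, -1.3]
grip_width: 40.0
```

```bash
python3 - <<'E'
from plant import bot
from h import *
from scipy.optimize import least_squares
D=[]
for o in (pickle.load(open("c0.pkl","rb"))["obs"],pickle.load(open("w1.pkl","rb"))[0],pickle.load(open("w3.pkl","rb"))[0],pickle.load(open("w4.pkl","rb"))[0],bot.get_obs()):
    D.append((o["joint_positions"],o["tool_pos"]))
print(D[-1],o["tcp_rot"],o["contact_force"],o["grip_width"])
def f(p):
    hL,a1,a2,d,b=p;r=[]
    for q,t in D:
        j2,j3=q[1]+0,q[1]+q[2]
        r+= [a1*np.sin(j2)+a2*np.sin(j3)+b*0-np.sqrt(t[0]**2+t[1]**2-d*d), hL+a1*np.cos(j2)+a2*np.cos(j3)-t[2]]
        r+=[ (np.arctan2(t[1],t[0])-q[0]-np.arcsin(d/np.hypot(t[0],t[1])))*500]
    return r
s=least_squares(f,[0,400,400,70,0]);print(s.x,s.cost)
E
```

```text
(array([-3.65794379e-01,  2.60117018e-01,  1.34661929e+00, -1.52845058e-05,
        1.53522001e+00,  1.38736231e+00]), array([ 501.49220127, -110.28038048,  333.88054407])) [-3.14154134e+00  3.60349882e-04 -1.82359809e-01] [-0.72376056  0.04624351 -1.3071553 ] 39.98629368308986
[-73.71049293 439.97372054 388.26467537  76.43159828   0.        ] 45.31182483002634
```

Request:
{"api": "servo_tool", "payload": {
  "angular": [
    [-0.8,-4.4,0],
    [-1.6,-8.9,0],
    [-2.5,-13.3,0],
    [-3.3,-17.7,0],
    [-4.1,-22.1,0],
    [-4.9,-26.5,0],
    [-5.7,-31,0],
    [-6.6,-35.4,0],
    [-7.4,-39.8,0],
    [-8.2,-44.2,0]
  ],
  "slide": [
    [0,0,24],
    [0,0,48],
    [0,0,72],
    [0,0,96],
    [0,0,120],
    [0,0,144],
    [0,0,168],
    [0,0,192],
    [0,0,216],
    [0,0,240]
  ],
  "grip": [-1,-1,-1,-1,-1,-1,-1,-1,-1,-1]
}}

```text
time: 13.63
tool_pos: [501.6, -110.3, 574.1]
tcp_rot: [3.141, -0.786, -0.183]
contact_force: [0.2, -0.1, -1.8]
grip_width: 39.8
```

```bash
python3 - <<'E'
from plant import bot
from h import *
o=bot.get_obs();print(o)
print(Rn.from_euler('xyz',o["tcp_rot"]).as_matrix())
E
```

```text
{'time': 13.6333, 'joint_positions': array([-0.51029947, -0.19037027,  1.43146492,  0.25128663,  1.15365458,
        1.23143446]), 'dq': array([-0.24141494, -0.39528462,  0.08806815,  0.46758021, -0.52201738,
       -0.28619555]), 'tau': array([  1.41254939, -17.53843904, -29.91087198,   0.43219127,
        -2.55293101,   0.44112274]), 'tool_pos': array([ 501.55950884, -110.32802939,  574.08100759]), 'tcp_rot': array([ 3.14118286, -0.78601586, -0.18262569]), 'contact_force': array([ 0.21054882, -0.06841407, -1.78745204]), 'moment': array([0.12218098, 0.48779575, 0.01911283]), 'grip_width': 39.778239503122805}
[[ 6.94918105e-01 -1.81897338e-01  6.95702656e-01]
 [-1.28339888e-01 -9.83317484e-01 -1.28901508e-01]
 [ 7.07543426e-01  2.89590726e-04 -7.06669807e-01]]
```

Request:
{"api": "servo_tool", "payload": {
  "angular": [
    [-0.8,-4.4,0],
    [-1.6,-8.9,0],
    [-2.5,-13.3,0],
    [-3.3,-17.7,0],
    [-4.1,-22.1,0],
    [-4.9,-26.5,0],
    [-5.7,-31,0],
    [-6.6,-35.4,0],
    [-7.4,-39.8,0],
    [-8.2,-44.2,0]
  ],
  "slide": [
    [10,-2,23],
    [20,-4,46],
    [30,-6,69],
    [40,-8,92],
    [50,-10,115],
    [60,-11,138],
    [70,-13,161],
    [80,-15,184],
    [90,-17,207],
    [100,-19,225]
  ],
  "grip": [-1,-1,-1,-1,-1,-1,-1,-1,-1,-1]
}}

```text
time: 14.47
tool_pos: [602.1, -130.1, 799.6]
tcp_rot: [0.456, -1.57, 2.5]
contact_force: [0.9, 1.6, -0.6]
grip_width: 39.9
```

Request:
{"api": "servo_tool", "payload": {
  "angular": [
    [0,0,0],
    [0,0,0],
    [0,0,0],
    [0,0,0],
    [0,0,0],
    [0,0,0]
  ],
  "slide": [
    [0,0,0],
    [0,0,0],
    [0,0,0],
    [0,0,0],
    [0,0,0],
    [0,0,0]
  ],
  "grip": [-1,-1,-1,-1,-1,-1]
}}

```text
time: 14.97
tool_pos: [601.4, -129.3, 799.6]
tcp_rot: [2.518, -1.568, 0.44]
contact_force: [0.2, 0.1, -0.0]
grip_width: 39.8
```

```bash
python3 - <<'E'
from plant import bot
from h import *
o=bot.get_obs();print(o)
R=Rn.from_euler('xyz',o["tcp_rot"]).as_matrix();print(R, np.degrees(np.arccos(R[2,0])))
c=bot.capture("wrist");s=bot.capture("scene")
cv2.imwrite("pics/w6.png",c["img"]);cv2.imwrite("pics/sc6.png",s["img"])
T=cloud(c,o);q=(T-o["tool_pos"])@R
for v in (220,224,230,234): print(v,[q[v,u].round(1).tolist() for u in (240,262,280,298,320)])
for v in (248,260): print(v,[q[v,u].round(1).tolist() for u in (240,262,280,298,320)])
E
```

```text
{'time': 14.9667, 'joint_positions': array([-0.50173562, -0.17254494,  1.41438402,  0.7920914 ,  0.45498317,
        0.8302767 ]), 'dq': array([ 0.0005815 ,  0.00135826, -0.00022782,  0.0068436 , -0.00236138,
       -0.00458761]), 'tau': array([-8.49715783e-03, -2.14156097e+01, -3.10867095e+01,  1.46226771e+00,
       -3.60426173e+00,  5.23621473e-02]), 'tool_pos': array([ 601.42081317, -129.28844819,  799.60204531]), 'tcp_rot': array([ 2.51753758, -1.56844501,  0.44047032]), 'contact_force': array([ 0.18267342,  0.08317246, -0.01136639]), 'moment': array([ 0.16013911,  0.66365626, -0.03392409]), 'grip_width': 39.84764745489244}
[[ 0.00212688 -0.18255379  0.98319357]
 [ 0.00100252 -0.98319491 -0.18255621]
 [ 0.99999724  0.00137394 -0.00190812]] 0.13472026812245896
220 [[29.5, -16.5, -10.5], [28.9, -6.8, -8.8], [28.1, 1.3, -6.5], [29.3, 9.3, -10.1], [29.8, 18.9, -11.5]]
224 [[29.9, -15.8, -16.6], [27.4, -6.8, -10.0], [25.6, 1.3, -5.1], [28.0, 9.2, -11.6], [29.7, 18.4, -16.3]]
230 [[29.7, -15.1, -23.4], [29.6, -6.1, -23.1], [22.9, 1.3, -5.8], [29.2, 8.7, -22.0], [29.8, 17.6, -23.7]]
234 [[29.2, -14.7, -26.5], [29.5, -5.9, -27.1], [29.5, 1.3, -27.2], [29.7, 8.4, -27.8], [29.8, 17.1, -28.0]]
248 [[26.6, -14.0, -34.3], [26.6, -5.6, -34.4], [26.8, 1.3, -34.7], [26.7, 8.1, -34.6], [27.1, 16.4, -35.5]]
260 [[21.7, -14.1, -34.6], [21.8, -5.7, -34.8], [21.5, 1.3, -34.2], [21.7, 8.2, -34.7], [21.7, 16.6, -34.7]]
```

View pics/w6.png

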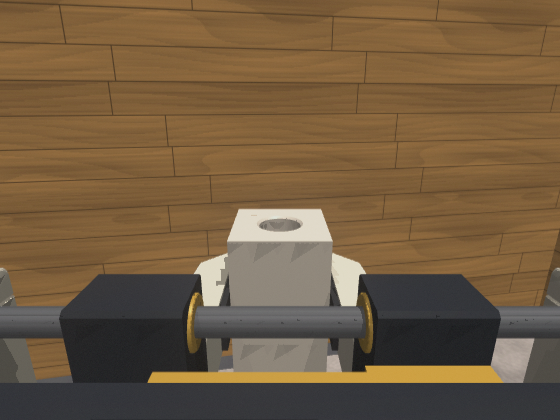

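View pics/sc6.png

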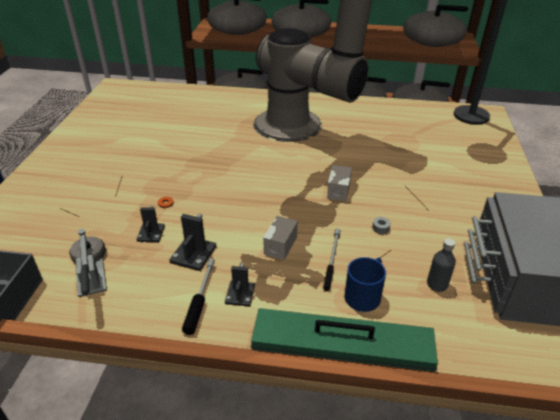

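```bash
python3 - <<'E'
from plant import bot
o=bot.get_obs();print(o["time"],abs(o["dq"]).max(),o["grip_width"])
print(bot.close_job())
E
```

```text
15.0667 0.0034365731765064475 39.767525722985106
the job is handed in; nothing more can be done
None
```

I handed the job in at 15.1 s, with the smallest spacer still gripped, deep hole up, about 0.8 m above the shelf. No verdict is reported.

- **Finding the deep end:** Depth images showed the far end was about 4 mm deep and the end facing the robot clearly deeper. I tried only the deeper end on the largest gauge's pin. It stopped at 57.6 mm of travel against 57.9 mm predicted for the deep hole, with about 6 N along the pin.
- **Final pose:** After drawing it off along the pin I lifted it and turned it upright. The tool axis along the spacer is 0.13° from vertical, joint speeds are below 0.004 rad/s, and the fingers read 39.8 mm on the 40 mm spacer.
- **Bystanders:** In the last scene picture they look where they were at the start. I judged this by eye and did not measure it.
- **Disagreements:**
    - The spacer seems to have slid about 1.5 mm lengthwise in the fingers, from the push on the pin.
    - My estimates of the pin's direction ranged from −9.8° to −11.8°, leaving aside a rough first fit of −6.7°. It slid on without side load at about −10.4°.

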